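# Sweep the blue beads out of the drying rail and stir them in

## Task

Take the stirring rod from its stand, put its foot in the slot behind the three blue beads and push them along and out of the open end into the bowl. Then, with the rod's foot down among the beads, stir two full rounds anticlockwise (seen from above), starting and finishing beside the bowl's handle, and stand the rod back in its block. Touch the beads only with the rod, spill none, and leave the jar, mug and wooden rib where they are.

Things in the scene. Friction and masses are not known exactly. Their poses are not given: they have to be found in the camera images.
- bowl: sea-green glazed round mixing bowl, fixed to the bench. Origin: centre of its underside, z up. Inner floor 8 mm above the origin, rim 60 mm above; inner radius 70 mm at the floor, 78 mm at the rim, outer radius 83 mm. Its one loop handle sticks out along the bowl's own +x to 123 mm from the centre. +y is a quarter turn anticlockwise from the handle seen from above
- rail: fixed aluminium T-slot rail on a wooden foot; its open end overhangs the bowl's rim. Origin: on the bowl's axis at bench height; the slot runs straight along the rail's own +x, from its open end 58 mm from the origin to its closed end 218 mm from it. Slot floor 70 mm above the bench; inside 28 mm wide and 22 mm high; two lips above leave a gap 16 mm wide along the middle, lip tops 97 mm above the bench. The lips stop 22 mm short of the open end. Outside width 40 mm
- slot_mouth (a point): middle of the slot floor's edge at the open end above the bowl (70 mm above the bench)
- slot_back (a point): middle of the slot floor 20 mm from the closed end, always clear of beads: a rod let down here stands behind the blue beads (they lie between here and the mouth)
- stand: dark wooden block 70 x 70 x 65 mm, fixed, with a square well of about 19 mm, 50 mm deep, in the middle of its top (edge chamfered 3 mm). Origin: centre of underside; well bottom 15 mm above it
- rod: loose stirring rod, 70 g, starts upright in the stand. Origin: centre of its foot; z along the rod towards the handle. Steel shank 10 mm thick; square wooden handle, 20 x 20 mm with faces along the rod's own x and y, from 100 to 152 mm above the foot. A hard drag on the foot can swing the rod in a weak grip, and beads wedge between rod and wall where less than a bead's width is left
- jar: bystander: white glaze jar with a red lid, 58 mm wide, 85 mm tall; origin at the underside's centre; loose
- mug: bystander: white mug, 76 mm wide, 85 mm tall, handle to its +y; origin at the underside's centre; loose
- rib: bystander: flat wooden potter's rib 45 x 90 x 7 mm lying on the bench; origin at the underside's centre; loose
- cream1: cream fired-clay bead, one of five in the bowl: upright drum 24 mm across, 18 mm high, 18 g; origin at its centre
- cream2: cream fired-clay bead, one of five in the bowl: upright drum 24 mm across, 18 mm high, 18 g; origin at its centre
- cream3: cream fired-clay bead, one of five in the bowl: upright drum 24 mm across, 18 mm high, 18 g; origin at its centre
- cream4: cream fired-clay bead, one of five in the bowl: upright drum 24 mm across, 18 mm high, 18 g; origin at its centre
- cream5: cream fired-clay bead, one of five in the bowl: upright drum 24 mm across, 18 mm high, 18 g; origin at its centre
- blue1: blue fired-clay bead, one of three in the slot under the lips (nearest the open end): upright drum 24 mm across, 18 mm high, 18 g; origin at its centre
- blue2: blue fired-clay bead, one of three in the slot under the lips (middle): upright drum 24 mm across, 18 mm high, 18 g; origin at its centre
- blue3: blue fired-clay bead, one of three in the slot under the lips (farthest from the open end): upright drum 24 mm across, 18 mm high, 18 g; origin at its centre

How it is judged:
By the outcome, as a careful person would: the job done as asked, in the order asked, and still so for the second after the job is handed in, with the robot touching nothing.
It also fails if it takes over 72 s, if anything falls off the work surface, if the arm or the gripper's body presses on something with over 40 N, if the wrist force passes 120 N, or if a joint passes its speed limit or range.

## Robot

A 6-joint arm with a two-finger parallel gripper is mounted at the origin on the work surface. World frame = base frame: x ahead of the robot, y to its left, z up, the work surface at z = 0. Lengths are in mm, angles in rad, forces in N, time in s.
With the tool pointing down it reaches from about 350 to 775 mm from the base axis. Payload 7.3 kg.
Tool frame: the origin (TCP) lies on the centre line of the jaws, within the pads' length; the fingertips stand 17 mm ahead of it and the grasp point (between the pads) lies 2 mm behind it; z points along the fingers, y is the line along which they close (so a half turn about z gives the same grasp; the last joint's range is limited). The gripper opens to 92 mm and grips with 3 to 60 N. Pads are 19 mm wide; open, the fingers measure 130 mm over their backs; the gripper's body (75 mm by 190 mm) begins 47 mm behind the grasp point.
Start: joints at [0.998, 0.342, 1.524, -0, 1.275, -0.146], TCP at [217.316, 477.93, 243.741] pointing down, gripper open.
Joint ranges: [-2.53, 2.53], [-0.77, 2.02], [0.04, 2.7], [-1, 4.14], [0.28, 2.66], [-3.11, 3.11]. Speed limits (rad/s): [2.57, 2.57, 3.14, 3.14, 3.14, 3.14].

## Interface

Orientations are given as [roll, pitch, yaw] about the fixed x, y, z axes, in that order (R = Rz(yaw) Ry(pitch) Rx(roll)).
In Python, from plant import bot gives the robot as it stands. The module is installed in compiled form; this text tells all that it offers.
- The arm moves only by the shell command python3 -m pendant 'ROWS'. ROWS is JSON, a list of rows, each a list of 3 entries, a list of its own where there are three numbers: the shift along the world's x, y, z as a fraction of full scale, then the turn, a rotation vector about the world's x, y, z as a fraction of full scale, then the opening, from -1 (shut) to 1 (fully open), so that 0 is half open. In form: [[[tx, ty, tz], [rx, ry, rz], claw], ...]. A call has exactly 10 rows; each row shifts and turns the commanded pose from where the row before left it; what a row does not reach is not made up. Full scale, the value 1, is 30 mm for a shift and 0.12 rad for a turn. A row lasts 1/12 s, in which the tool goes at most 41.7 mm and 7.16 degrees, less where a joint would pass 70% of its speed; a pose out of reach is approached as far as the arm can. A call with a number of a shift or a turn outside -1 to 1 is refused whole. A call with a gripper value outside its range is refused whole. The fingers move at their own pace and stop on an object; the grip force is fixed at half the most. Time passes only in rows, so rows that do not move let the fingers close, or fill a call up. It gives the time, the measured TCP pose, the force, the opening and the grip force at its end, in the units of the state.
- bot.get_obs(): the state, without advancing time (a new reading comes with each control period).
- bot.capture(name): name is "scene" or "top" or "wrist"; returns the picture (384x512x3 uint8, blue, green, red); there is no depth.
- bot.camera_params(name): a dict with "fovy" (degrees; the focal length in pixels is half the picture's height over the tangent of half this angle, whatever the lens; pixels are square), "cx", "cy" (the principal point, pixels), "camera_from_world" (4x4, takes a point from world to camera coordinates). Camera axes: x right, y down, z forward; pixel columns grow to the right and rows downward; lengths in mm; the calibration is good to about 2 mm. A picture is of the moment at which its call begins: read the wrist's pose just before it. camera_params takes no time and is no camera call; for the wrist camera it gives the pose at the moment of the call.
- bot.close_job(): hands the job in; it is judged then, once.
The state is a dict: "time": time; "joint_positions": joint angles; "dq": joint speeds; "tau": joint torques, N m; "tool_pos": TCP position; "tcp_rot": TCP orientation; "contact_force": force on the tool from outside, world axes, zero at the start; "moment": the same for the moment, N m; "grip_width": finger opening in mm; "finger_force": force on a finger pad.
Only numpy, scipy, OpenCV 4.12 (cv2) and the standard library are available. Lean on these libraries where they do the work, as an engineer would, in place of code of your own. Each camera call takes 0.05 s, during which the arm holds its last target. There are 200 camera calls.

## Working session

There is one attempt and no reset: what is moved stays moved. The work goes in short steps, Python scripts to look and compute and a shell command to move; the robot and the scene stay as the last step left them, time stands still between calls to the robot, and variables do not carry over. Pictures are saved under pics/ and viewed, at most 10 in all, crops included, and the job is handed in when it is done.

```bash
mkdir -p pics; cat > h.py <<'E'
import numpy as np, cv2
from plant import bot
def cam(n):
    p=bot.camera_params(n); f=192/np.tan(np.radians(p['fovy'])/2)
    return f,p['cx'],p['cy'],np.array(p['camera_from_world'])
def ray(c,u,v):
    f,cx,cy,T=c; R=T[:3,:3]; o=-R.T@T[:3,3]; d=R.T@np.array([(u-cx)/f,(v-cy)/f,1]); return o,d/np.linalg.norm(d)
def onz(c,u,v,z):
    o,d=ray(c,u,v); return (o+d*(z-o[2])/d[2]).round(1)
def proj(c,p):
    f,cx,cy,T=c; q=T[:3,:3]@np.array(p,float)+T[:3,3]; return (q[:2]/q[2]*f+[cx,cy]).round(1)
def tri(c1,p1,c2,p2):
    A=[];b=[]
    for c,p in((c1,p1),(c2,p2)):
        o,d=ray(c,*p); M=np.eye(3)-np.outer(d,d); A.append(M); b.append(M@o)
    return np.linalg.lstsq(np.vstack(A),np.hstack(b),rcond=None)[0].round(1)
E
python3 - <<'E'
from h import *
for n in('scene','top'):
    cv2.imwrite(f'pics/{n}0.png',bot.capture(n)); c=cam(n); print(n,c[0],c[1:3],c[3].round(3).tolist())
c=cam('wrist'); print(c[0],c[3].round(3).tolist())
o=bot.get_obs(); print(o['time'],o['tool_pos'],o['tcp_rot'],o['grip_width'])
E
```

```text
scene 379.24208681470196 (251.8148812886607, 193.26015316081356) [[0.542, 0.841, 0.006, -391.394], [0.732, -0.468, -0.496, -361.725], [-0.414, 0.273, -0.868, 1132.202], [0.0, 0.0, 0.0, 1.0]]
top 493.5388552242911 (249.85176258295434, 185.44591351050707) [[0.014, -1.0, -0.004, 58.926], [-0.996, -0.014, -0.087, 611.432], [0.087, 0.005, -0.996, 1396.81], [0.0, 0.0, 0.0, 1.0]]
271.23596330335573 [[0.414, 0.91, -0.002, -524.267], [0.874, -0.397, 0.279, -33.985], [0.253, -0.117, -0.96, 391.114], [0.0, 0.0, 0.0, 1.0]]
0.1 [217.12178185 477.62384331 243.11506966] [-3.14022579e+00 -2.04862946e-04  2.71475455e+00] 91.91539341578583
```

View pics/scene0.png

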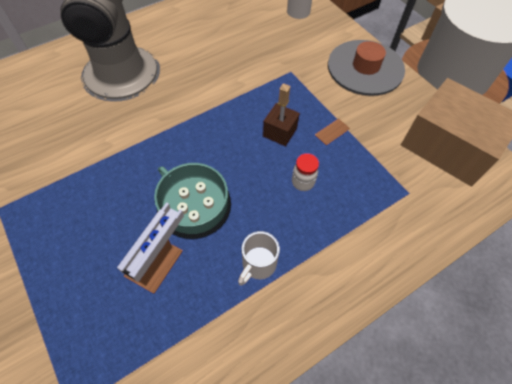

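View pics/top0.png

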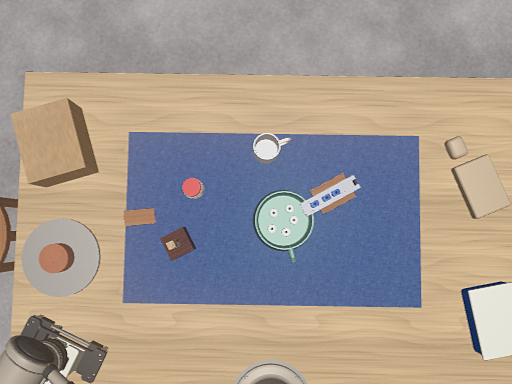

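The scene view shows the stand (281,124), bowl (192,195) with its handle at (162,170), the rail from (178,212) to (128,270), the mug, the jar and the rib. In the top view the stand is at (178,243), the bowl at (284,221) with its handle at (292,256), and the rail runs from (304,210) to (357,183). Next I'll zoom in to get accurate pixels.

```bash
python3 - <<'E'
from h import *
t=cv2.imread('pics/top0.png'); s=cv2.imread('pics/scene0.png')
a=cv2.resize(t[170:270,155:370],None,fx=3.7,fy=3.7,interpolation=cv2.INTER_CUBIC)
cv2.imwrite('pics/topz.png',a)
b=cv2.resize(s[75:295,110:310],None,fx=2.7,fy=2.7,interpolation=cv2.INTER_CUBIC); cv2.imwrite('pics/scz.png',b)
ct,cs=cam('top'),cam('scene')
print('stand top',onz(ct,178,241,65),'rodtop',onz(ct,171,244,167),tri(ct,(171,244),cs,(285,89)))
# bowl
for n,im,c in(('top',t,ct),('scene',s,cs)):
    h=cv2.cvtColor(im,cv2.COLOR_BGR2HSV); m=cv2.inRange(h,(65,50,30),(95,255,255))
    k,_=cv2.findContours(m,cv2.RETR_EXTERNAL,cv2.CHAIN_APPROX_NONE); k=max(k,key=cv2.contourArea)
    print(n,cv2.fitEllipse(k),cv2.boundingRect(k),onz(c,*cv2.fitEllipse(k)[0],60))
E
```

```text
stand top [449.4 264.9  65. ] rodtop [444.3 267.6 167. ] [444.4 269.1 161.1]
top ((283.5887145996094, 220.13990783691406), (52.7923583984375, 53.53399658203125), 124.90972900390625) (257, 192, 56, 57) [511.5 -28.5  60. ]
scene ((192.76980590820312, 194.60525512695312), (64.86344909667969, 74.90624237060547), 123.78666687011719) (155, 163, 74, 71) [520.7 -29.   60. ]
```

View pics/topz.png

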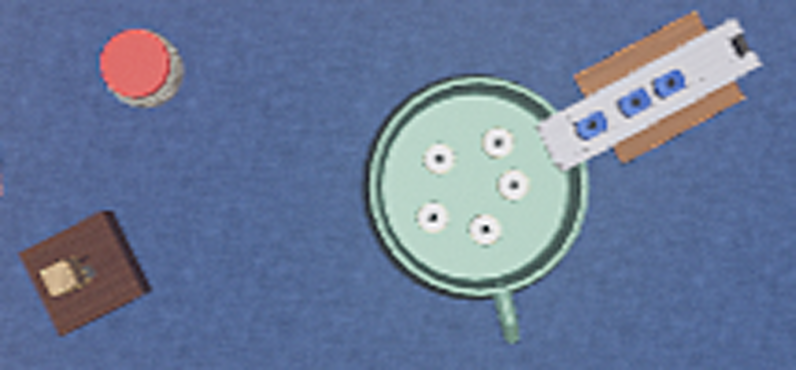

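View pics/scz.png

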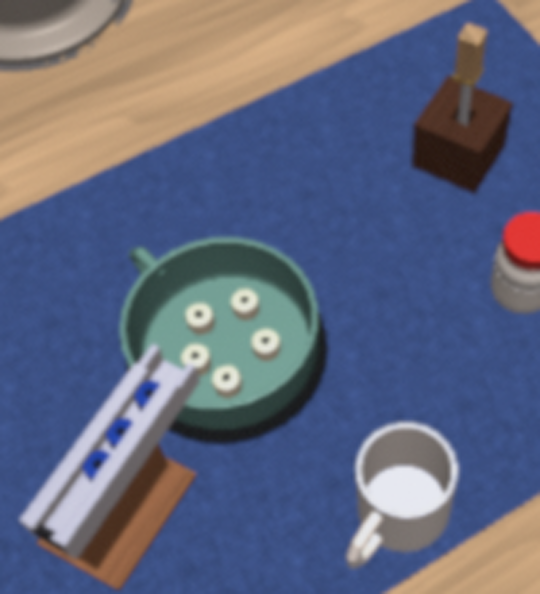

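The zoomed views (topz and scz) show the beads, bowl, rail and rod clearly, and the rod's handle square lines up roughly with the stand at about 62°. I'll bring the wrist camera over the stand.

```bash
python3 -m pendant '[[[0.5,-0.5,0.2],[0,0,0],1],[[0.9,-0.85,0.2],[0,0,0],1],[[0.9,-0.85,0.2],[0,0,0],1],[[0.9,-0.85,0],[0,0,0],1],[[0.9,-0.85,0],[0,0,0],1],[[0.9,-0.85,0],[0,0,0],1],[[0.9,-0.85,0],[0,0,0],1],[[0.5,-0.5,0],[0,0,0],1],[[0,0,0],[0,0,0],1],[[0,0,0],[0,0,0],1]]'
python3 - <<'E'
from h import *
o=bot.get_obs(); print(o['time'],o['tool_pos'],o['tcp_rot']); 
c=cam('wrist'); im=bot.capture('wrist'); cv2.imwrite('pics/w1.png',im); np.save('w1.npy',c[3])
print(proj(c,[446,267,65]),proj(c,[444,268,167]))
E
```

```text
time: 0.93
tool_pos: [409.7, 294.2, 261.3]
tcp_rot: [-3.141, -0.001, 2.712]
contact_force: [0.9, -0.5, -0.9]
grip_width: 92.0
finger_force: 0.0
0.9333 [409.70489286 294.17109475 261.30902039] [-3.14108747e+00 -9.00796907e-04  2.71209425e+00]
[251.7 207.6] [248.9 241.4]
```

View pics/w1.png

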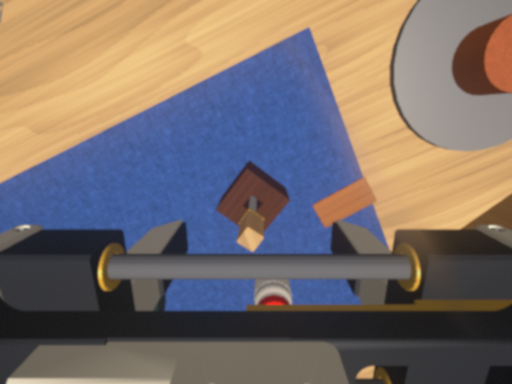

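In the wrist view the stand is at (253,198) and the lit top of the rod handle is near (250,240). The handle's faces are at about 28°/118°, so a finger line at 118° will also lie along the rail. I'll measure the top face.

```bash
python3 - <<'E'
from h import *
im=cv2.imread('pics/w1.png'); c=list(cam('wrist')); c[3]=np.load('w1.npy')
print(im[240,250],im[222,254],im[215,235])
h=cv2.cvtColor(im,cv2.COLOR_BGR2HSV); g=im[...,2].astype(int)
for y in range(222,256,3): print(y,g[y,232:270:2])
x,y=230,195
cv2.imwrite('pics/w1z.png',cv2.resize(im[155:255,210:310],None,fx=5.5,fy=5.5,interpolation=cv2.INTER_CUBIC))
E
```

```text
[129 188 232] [ 62  86 115] [54 63 99]
222 [ 80  91  95 117 124 109 110 117 122 120 118 115 116 118 121 120 106 103
 102]
225 [ 70  73  79  96 108 107 112 121 127 121 118 116 117 118 122 121 106 102
  92]
228 [ 68  69  70  83 105 108 128 192 217 184 139 120 116 118 120 121 105  90
  76]
231 [ 72  74  74  97 106 125 197 229 231 226 219 191 149 122 122 119  94  75
  69]
234 [ 72  73  74  98 126 183 218 231 231 230 225 221 217 200 168 132  87  72
  71]
237 [ 70  71  81 133 191 204 209 224 231 231 229 222 221 219 222 204 110  72
  72]
240 [ 70  74 121 202 210 207 206 215 228 232 230 226 221 220 209 147  78  70
  70]
243 [ 70  71  92 158 197 206 206 208 221 230 231 230 223 208 135  76  71  69
  68]
246 [ 67  68  71  73  87 129 175 200 210 225 231 230 208 120  75  70  69  68
  67]
249 [ 66  69  72  71  69  69  74 109 158 203 226 201 114  71  71  70  68  69
  68]
252 [ 70  70  69  69  68  66  69  70  73  91 115  88  73  71  69  71  70  68
  70]
255 [60 61 62 61 60 63 63 62 63 61 62 61 63 62 62 62 61 62 62]
```

View pics/w1z.png

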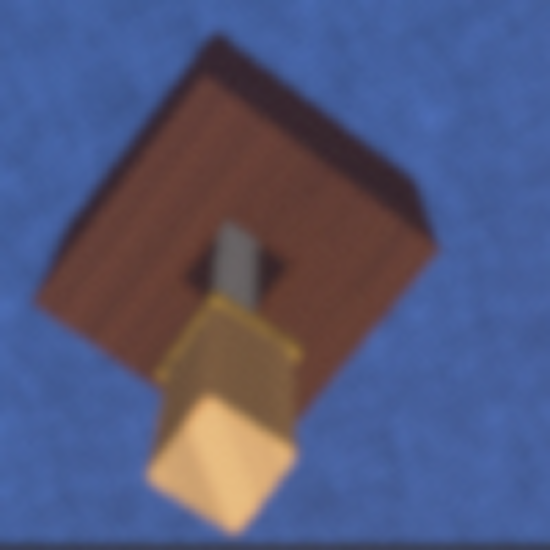

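The crop shows the top face corners at about (248,227), (264,237), (253,252) and (237,241), and the well centre at about (253,204).

```bash
python3 - <<'E'
from h import *
im=cv2.imread('pics/w1.png'); c=list(cam('wrist')); c[3]=np.load('w1.npy')
t=cv2.imread('pics/top0.png'); ct=cam('top')
def blob(im,x0,x1,y0,y1,th):
    m=np.zeros(im.shape[:2],np.uint8); m[y0:y1,x0:x1]=255*(im[y0:y1,x0:x1,2]>th)
    k=max(cv2.findContours(m,0,1)[0],key=cv2.contourArea); M=cv2.moments(m,True); return (M['m10']/M['m00'],M['m01']/M['m00']),cv2.boxPoints(cv2.minAreaRect(k))
w,b=blob(im,230,272,222,256,165)
tc,_=blob(t,163,182,235,252,175)
p=tri(c,w,ct,tc); print('handle top',w,tc,p)
q=np.array([onz(c,*a,167)[:2] for a in b]); d=np.diff(np.vstack([q,q[:1]]),axis=0); print(np.hypot(*d.T).round(1),np.degrees(np.arctan2(d[:,1],d[:,0])).round(1)%90)
f=lambda x,y:(210+(x+.5)/5.5-.5,155+(y+.5)/5.5-.5)
C=[onz(c,*f(*a),65) for a in((38,298),(205,75),(437,247))]; print('stand',C,(C[0]+C[2])/2, np.degrees(np.arctan2(*(C[1]-C[0])[1::-1])),np.degrees(np.arctan2(*(C[2]-C[1])[1::-1])))
g=lambda x,y:(155+(x+.5)/3.7-.5,170+(y+.5)/3.7-.5)
T=[g(20,255),g(105,210),g(148,290),g(60,335)]; m=np.mean(T,0); m2=((np.array(f(38,298))+f(437,247))/2)
print('stand top tri',tri(ct,m,c,m2), 'top',onz(ct,*m,65))
E
```

```text
handle top (249.86933333333334, 238.78933333333333) (170.0943396226415, 244.8490566037736) [442.  269.9 166.7]
[19.5 19.6 19.7 20. ] [33.3 29.3 34.3 28.7]
stand [array([428.1, 224.1,  65. ]), array([395.7, 283.8,  65. ]), array([456.2, 316.1,  65. ])] [442.15 270.1   65.  ] 118.4892844229164 28.09705841539691
stand top tri [443.5 268.7  58.8] top [443.1 267.1  65. ]
```

```bash
python3 -m pendant '[[[0.27,-0.2,0],[0,0,0.98],1],[[0.27,-0.2,0],[0,0,0.98],1],[[0.27,-0.2,0],[0,0,0.98],1],[[0.27,-0.21,0],[0,0,0.98],1],[[0,0,0],[0,0,0.98],1],[[0,0,-0.5],[0,0,0.98],1],[[0,0,-0.5],[0,0,0.98],1],[[0,0,-0.5],[0,0,0.98],1],[[0,0,0],[0,0,0],1],[[0,0,0],[0,0,0],1]]'
```

```text
time: 1.82
tool_pos: [440.5, 271.5, 216.4]
tcp_rot: [3.141, -0.002, -2.629]
contact_force: [0.5, -0.8, 1.0]
grip_width: 91.9
finger_force: 0.0
```

```bash
python3 -m pendant '[[[0.05,-0.05,-0.5],[0,0,0],1],[[0,0,-0.7],[0,0,0],1],[[0,0,-0.7],[0,0,0],1],[[0,0,-0.5],[0,0,0],1],[[0,0,-0.2],[0,0,0],1],[[0,0,0],[0,0,0],1],[[0,0,0],[0,0,0],-1],[[0,0,0],[0,0,0],-1],[[0,0,0],[0,0,0],-1],[[0,0,0],[0,0,0],-1]]'
python3 -m pendant '[[[0,0,0],[0,0,0],-1],[[0,0,0],[0,0,0],-1],[[0,0,0],[0,0,0],-1],[[0,0,0],[0,0,0],-1],[[0,0,0],[0,0,0],-1],[[0,0,0],[0,0,0],-1],[[0,0,0],[0,0,0],-1],[[0,0,0],[0,0,0],-1],[[0,0,0],[0,0,0],-1],[[0,0,0],[0,0,0],-1]]'
```

```text
time: 2.65
tool_pos: [443.7, 269.4, 139.7]
tcp_rot: [-3.141, 0.002, -2.628]
contact_force: [-0.5, -0.6, -0.9]
grip_width: 69.4
finger_force: 0.0
time: 3.48
tool_pos: [443.2, 269.1, 138.7]
tcp_rot: [3.141, -0.0, -2.628]
contact_force: [0.2, -0.7, 0.3]
grip_width: 19.9
finger_force: 30.0
```

```bash
python3 -m pendant '[[[0,0,0.6],[0,0,0],-1],[[0,0,1],[0,0,0],-1],[[0,0,1],[0,0,0],-1],[[0,0,1],[0,0,0],-1],[[0,0,0.8],[0,0,0],-1],[[0.4,-0.8,0.4],[0,0,0],-1],[[0.5,-1,0],[0,0,0],-1],[[0.5,-1,0],[0,0,0],-1],[[0.5,-1,0],[0,0,0],-1],[[0.5,-1,0],[0,0,0],-1]]'
python3 -m pendant '[[[0.5,-1,0],[0,0,0],-1],[[0.5,-1,0],[0,0,0],-1],[[0.5,-1,0],[0,0,0],-1],[[0.5,-1,0],[0,0,0],-1],[[0.5,-1,0],[0,0,0],-1],[[0.5,-1,0],[0,0,0],-1],[[0.3,-0.6,0],[0,0,0],-1],[[0.2,-0.3,0],[0,0,0],-1],[[0,0,0],[0,0,0],-1],[[0,0,0],[0,0,0],-1]]'
python3 - <<'E'
from h import *
o=bot.get_obs(); print(o['tool_pos'])
c=cam('wrist'); im=bot.capture('wrist'); cv2.imwrite('pics/w2.png',im); np.save('w2.npy',c[3])
E
```

```text
time: 4.32
tool_pos: [515.5, 123.8, 282.8]
tcp_rot: [3.141, -0.0, -2.627]
contact_force: [-0.1, 0.4, -1.3]
grip_width: 20.1
finger_force: 30.0
time: 5.15
tool_pos: [619.9, -81.3, 282.3]
tcp_rot: [3.14, -0.001, -2.628]
contact_force: [-0.5, 0.7, 0.2]
grip_width: 19.8
finger_force: 30.0
[619.94843623 -81.303424   282.25985713]
```

View pics/w2.png

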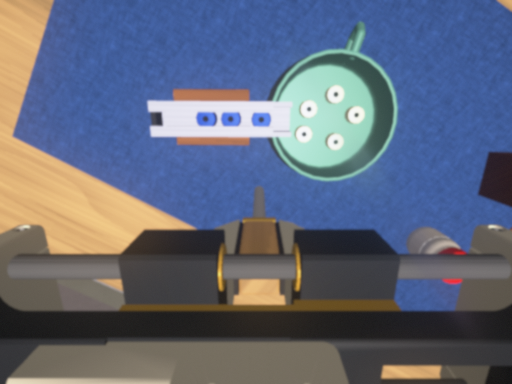

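The wrist view shows the rail from (148,119) to (291,119) with its three blue beads, the bowl centred at (335,115) with its handle at (360,30), and the rod shank at (259,203).

```bash
python3 - <<'E'
from h import *
im=cv2.imread('pics/w2.png'); c=list(cam('wrist')); c[3]=np.load('w2.npy'); ct=cam('top')
h=cv2.cvtColor(im,cv2.COLOR_BGR2HSV)
m=cv2.inRange(h,(0,0,150),(180,60,255)); m[:, 293:]=0; m[:95]=0; m[142:]=0; m[:,:140]=0
# row edges per column and end cols
for x in (160,190,220,250,275): r=np.where(m[:,x])[0]; print(x,r.min(),r.max(),end='; ')
cols=np.where(m.any(0))[0]; print(cols.min(),cols.max())
k=max(cv2.findContours(cv2.morphologyEx(m,cv2.MORPH_CLOSE,np.ones((25,25))),0,1)[0],key=cv2.contourArea); b=cv2.boxPoints(cv2.minAreaRect(k)); print(b.round(1).tolist())
b=b[np.argsort(b[:,0])]; e0=b[:2].mean(0); e1=b[2:].mean(0)
P=np.array([onz(c,*e,97) for e in b]); print(P.tolist())
C0,C1=onz(c,*e0,97),onz(c,*e1,97); d=(C1-C0)[:2]; print('closed',C0,'mouth',C1,'len',np.hypot(*d),'ang rail+x',np.degrees(np.arctan2(-d[1],-d[0])))
g=lambda x,y:(155+(x+.5)/3.7-.5,170+(y+.5)/3.7-.5)
print('tri mouth',tri(c,e1,ct,g(554,148)),'closed',tri(c,e0,ct,g(749,42)))
u=d/np.hypot(*d); print('bowl axis from rail mouth',C1[:2]+58*u,'slot_back',C0[:2]+20*u)
m=cv2.inRange(h,(65,40,30),(95,255,255)); k=max(cv2.findContours(m,0,1)[0],key=cv2.contourArea)
p=cv2.convexHull(k)[:,0,:]; p=p[(p[:,1]>55)&(p[:,0]>300)]
W=np.array([onz(c,*a,60)[:2] for a in p]); A=np.c_[2*W,np.ones(len(W))]; s=np.linalg.lstsq(A,(W**2).sum(1),rcond=None)[0]; print('bowl fit',s[:2],np.sqrt(s[2]+s[:2]@s[:2]))
t=onz(c,361,24,40); print('handle tip',t, np.degrees(np.arctan2(*(t[:2]-s[:2])[::-1])))
# beads
mb=cv2.inRange(h,(105,150,90),(125,255,255)); mb[:108]=0; mb[130:]=0;mb[:,:180]=0;mb[:,285:]=0
# foot
o=bot.get_obs(); print('foot proj',proj(c,o['tool_pos']-[0,0,123.7]), 'z110', proj(c,o['tool_pos']-[0,0,90]))
E
```

```text
160 101 136; 190 100 136; 220 101 136; 250 101 137; 275 100 137; 148 292
[[148.0, 95.0], [292.0, 95.0], [292.0, 141.0], [148.0, 141.0]]
[[598.8, -236.6, 97.0], [646.6, -216.3, 97.0], [518.6, -94.2, 97.0], [562.7, -67.3, 97.0]]
closed [ 622.2 -226.7   97. ] mouth [540.1 -81.1  97. ] len 167.15193687181733 ang rail+x -60.58249529932181
tri mouth [540.2 -81.8 103. ] closed [ 620.5 -224.9  103.4]
bowl axis from rail mouth [511.61214584 -30.57830005] slot_back [ 612.37660201 -209.27872416]
bowl fit [513.32433286 -30.12265934] 82.04645424060044
handle tip [398.5 -58.6  40. ] -166.07123211992567
foot proj [258.7 190.3] z110 [258.7 200.7]
```

```bash
python3 -m pendant '[[[-0.07,-0.6,0],[0,0,0],-1],[[-0.07,-1,0],[0,0,0],-1],[[-0.07,-1,0],[0,0,0],-1],[[-0.07,-0.9,0],[0,0,0],-1],[[-0.07,-0.56,0],[0,0,0],-1],[[0,0,-0.6],[0,0,0],-1],[[0,0,-0.6],[0,0,0],-1],[[0,0,-0.5],[0,0,0],-1],[[0,0,0],[0,0,0],-1],[[0,0,0],[0,0,0],-1]]'
python3 - <<'E'
from h import *
o=bot.get_obs(); print(o['tool_pos'])
c=cam('wrist'); im=bot.capture('wrist'); np.save('w3.npy',c[3]); cv2.imwrite('pics/w3f.png',im)
p=o['tool_pos']; print(proj(c,p-[0,0,123.7]),proj(c,[609.3,-203,97]),proj(c,[609.3,-203,70]))
cv2.imwrite('pics/w3.png',cv2.resize(im[60:210,150:350],None,fx=4,fy=4,interpolation=cv2.INTER_CUBIC))
E
```

```text
time: 6.03
tool_pos: [609.5, -202.0, 231.7]
tcp_rot: [3.14, -0.001, -2.626]
contact_force: [0.4, 0.2, -1.1]
grip_width: 19.9
finger_force: 30.0
[ 609.46224483 -202.00188649  231.74968815]
[258.  190.1] [257.3 186.6] [257.4 180.4]
```

View pics/w3.png

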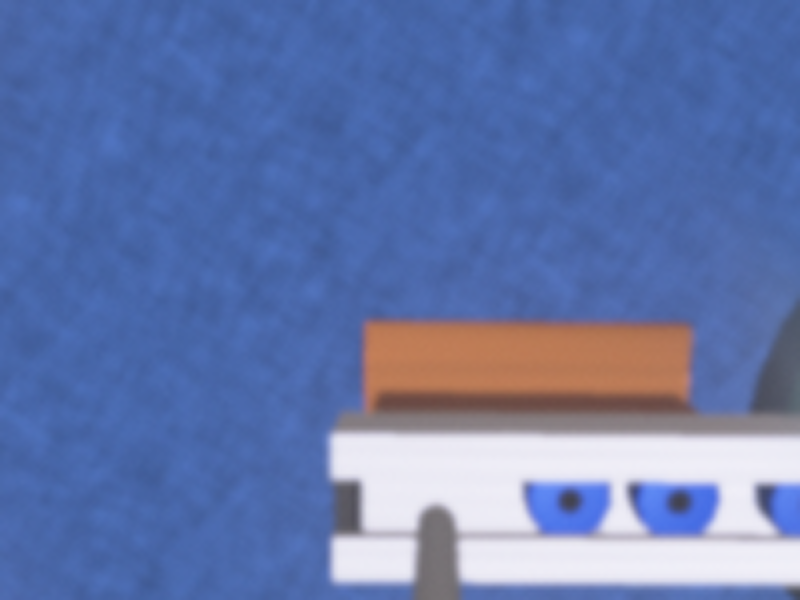

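The crop shows the foot at (437,505), over the gap's centre line (rows 482 to 534 on the near lip), 20 mm from the closed end and behind all three beads. I'll lower it in.

```bash
python3 -m pendant '[[[0,0,-0.3],[0,0,0],-1],[[0,0,-0.3],[0,0,0],-1],[[0,0,-0.3],[0,0,0],-1],[[0,0,-0.2],[0,0,0],-1],[[0,0,0],[0,0,0],-1],[[0,0,0],[0,0,0],-1],[[0,0,0],[0,0,0],-1],[[0,0,0],[0,0,0],-1],[[0,0,0],[0,0,0],-1],[[0,0,0],[0,0,0],-1]]'
```

```text
time: 6.92
tool_pos: [609.9, -203.8, 199.1]
tcp_rot: [-3.141, 0.0, -2.628]
contact_force: [0.2, -0.5, -1.6]
grip_width: 20.1
finger_force: 30.0
```

```bash
python3 -m pendant '[[[-0.08,0.145,0],[0,0,0],-1],[[-0.08,0.145,0],[0,0,0],-1],[[-0.082,0.145,0],[0,0,0],-1],[[-0.082,0.145,0],[0,0,0],-1],[[-0.082,0.145,0],[0,0,0],-1],[[-0.082,0.145,0],[0,0,0],-1],[[-0.082,0.145,0],[0,0,0],-1],[[-0.082,0.145,0],[0,0,0],-1],[[-0.082,0.145,0],[0,0,0],-1],[[-0.082,0.145,0],[0,0,0],-1]]'
python3 - <<'E'
from h import *
p=bot.get_obs()['tool_pos'][:2]-[512.5,-30.4]; print('along',p@[.491,-.871],'across',p@[.871,.491])
E
```

```text
time: 7.75
tool_pos: [585.1, -159.8, 198.8]
tcp_rot: [-3.141, 0.0, -2.628]
contact_force: [0.2, -0.6, -1.0]
grip_width: 20.0
finger_force: 30.0
along 148.29936523024767 across -0.3265623413123185
```

```bash
python3 -m pendant '[[[-0.082,0.145,0],[0,0,0],-1],[[-0.082,0.145,0],[0,0,0],-1],[[-0.082,0.145,0],[0,0,0],-1],[[-0.082,0.145,0],[0,0,0],-1],[[-0.082,0.145,0],[0,0,0],-1],[[-0.082,0.145,0],[0,0,0],-1],[[-0.082,0.145,0],[0,0,0],-1],[[-0.082,0.145,0],[0,0,0],-1],[[-0.082,0.145,0],[0,0,0],-1],[[-0.082,0.145,0],[0,0,0],-1]]'
python3 - <<'E'
from h import *
p=bot.get_obs()['tool_pos'][:2]-[512.5,-30.4]; print('along',p@[.491,-.871],'across',p@[.871,.491])
cv2.imwrite('pics/w4.png',cv2.resize(bot.capture('wrist')[0:220,130:450],None,fx=2.4,fy=2.4))
E
```

```text
time: 8.58
tool_pos: [560.4, -116.2, 198.7]
tcp_rot: [3.141, 0.0, -2.628]
contact_force: [0.4, 0.4, 0.3]
grip_width: 19.7
finger_force: 30.0
along 98.2619844326372 across -0.4256718652936727
```

View pics/w4.png

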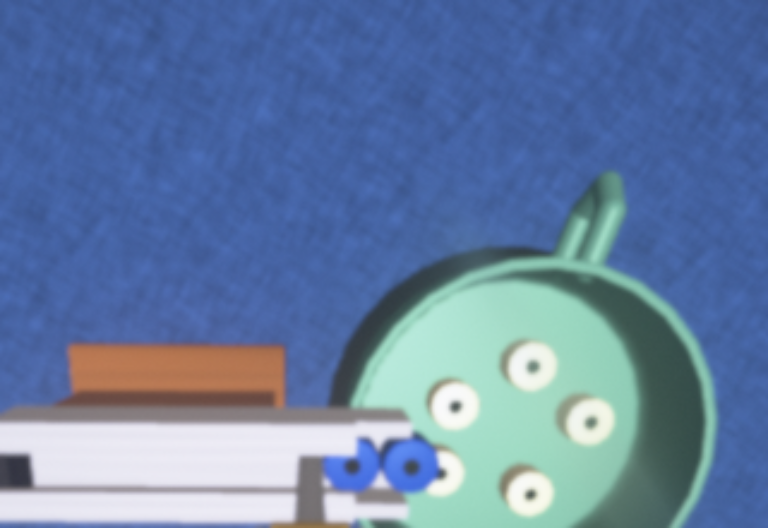

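The view shows two blue beads at the mouth, (352,465) and (411,465), the five cream beads in the bowl, and the first blue bead already dropped under the mouth. I'll push on.

```bash
python3 -m pendant '[[[-0.082,0.145,0],[0,0,0],-1],[[-0.082,0.145,0],[0,0,0],-1],[[-0.082,0.145,0],[0,0,0],-1],[[-0.082,0.145,0],[0,0,0],-1],[[-0.082,0.145,0],[0,0,0],-1],[[-0.082,0.145,0],[0,0,0],-1],[[-0.082,0.145,0],[0,0,0],-1],[[-0.082,0.145,0],[0,0,0],-1],[[-0.05,0.09,0],[0,0,0],-1],[[0,0,0],[0,0,0],-1]]'
python3 - <<'E'
from h import *
p=bot.get_obs()['tool_pos'][:2]-[512.5,-30.4]; print('along',p@[.491,-.871],'across',p@[.871,.491])
w=bot.capture('wrist'); s=bot.capture('scene'); t=bot.capture('top')
f=lambda a:cv2.resize(a,(400,300))
z=lambda a:cv2.resize(a,(400,300),interpolation=cv2.INTER_CUBIC)
cv2.imwrite('pics/m5.png',np.vstack([np.hstack([z(w[0:240,150:470]),z(s[140:290,100:300])]),np.hstack([z(t[170:275,230:370]),f(s)])]))
E
```

```text
time: 9.47
tool_pos: [539.1, -78.5, 198.8]
tcp_rot: [3.141, -0.0, -2.627]
contact_force: [0.4, -0.1, -0.4]
grip_width: 19.7
finger_force: 30.0
along 54.97210496568354 across -0.4301761251347003
```

View pics/m5.png

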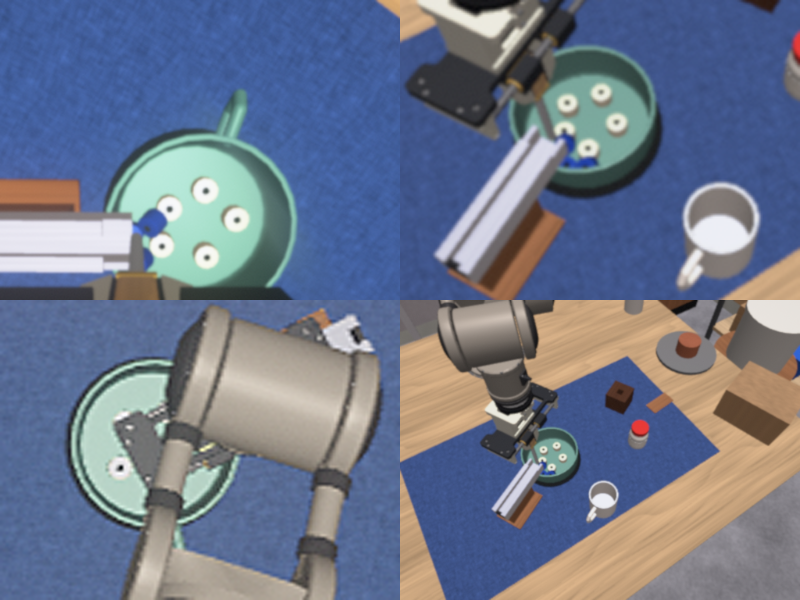

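The montage shows the slot empty and all three blue beads in the bowl, under the mouth, some of them leaning. The stand, jar, mug and rib are unmoved. That was my tenth picture, so from here I'll check numerically. Next is the clearance for lowering the rod beside the handle.

```bash
cat > beads.py <<'E'
from h import *
O=np.array([512.5,-30.4])
def beads(n='wrist',z=26):
    c=cam(n); im=bot.capture(n); h=cv2.cvtColor(im,cv2.COLOR_BGR2HSV); out=[]
    for nm,lo,hi in(('cream',(12,8,170),(45,90,255)),('blue',(108,150,60),(122,255,255))):
        k,_=cv2.findContours(cv2.inRange(h,lo,hi),0,1)
        for a in k:
            A=cv2.contourArea(a); 
            if A<25 or A>700: continue
            x,y,w,hh=cv2.boundingRect(a); u=(x+w/2-.5,y+hh/2-.5); p=onz(c,*u,z)[:2]-O; r=np.hypot(*p)
            if r<90: out.append((nm,int(A),p.round().tolist(),round(float(r)),round(float(np.degrees(np.arctan2(p[1],p[0]))))))
    return out
E
python3 - <<'E'
from beads import *
for n in('wrist','scene'):
    print(n); [print(b) for b in beads(n)]
s=38*np.array([np.cos(np.radians(-166)),np.sin(np.radians(-166))]); print('start',s)
E
```

```text
wrist
('cream', 236, [21.0, 27.0], 35, 52)
('cream', 254, [-25.0, 31.0], 40, 128)
('blue', 38, [53.0, -20.0], 57, -21)
('blue', 228, [20.0, -36.0], 41, -61)
scene
('cream', 47, [34.0, -15.0], 37, -25)
('cream', 52, [23.0, 29.0], 37, 51)
('cream', 47, [-30.0, -8.0], 31, -166)
('cream', 46, [-22.0, 32.0], 39, 124)
('blue', 40, [44.0, -32.0], 55, -37)
start [-36.8712376   -9.19303203]
```

```bash
python3 -m pendant '[[[0,0,0.5],[0,0,0],-1],[[0,0,0.2],[0,0,0],-1],[[-0.5,0.22,0],[0,0,0],-1],[[-0.6,0.26,0],[0,0,0],-1],[[-0.6,0.26,0],[0,0,0],-1],[[-0.6,0.26,0],[0,0,0],-1],[[-0.37,0.16,0],[0,0,0],-1],[[0,0,0],[0,0,0],-1],[[0,0,0],[0,0,0],-1],[[0,0,0],[0,0,0],-1]]'
python3 - <<'E'
from beads import *
im=cv2.imread('pics/w2.png'); c=list(cam('wrist')); c[3]=np.load('w2.npy')
p=onz(c,335.5,94,26)[:2]-O; print('before',p,np.hypot(*p))
q=bot.get_obs()['tool_pos']; print(q[:2]-O,q[2])
for n in('wrist','scene','top'):
    print(n); [print(b) for b in beads(n)]
E
```

```text
time: 10.55
tool_pos: [460.3, -44.8, 220.1]
tcp_rot: [-3.141, 0.001, -2.628]
contact_force: [-0.4, 0.0, -0.1]
grip_width: 19.9
finger_force: 30.0
before [-32.3  -6.9] 33.02877533303348
[-52.18222407 -14.4018871 ] 220.07377425565454
wrist
('blue', 384, [27.0, -39.0], 47, -55)
scene
('cream', 46, [34.0, -15.0], 37, -25)
('cream', 52, [23.0, 29.0], 37, 51)
('cream', 47, [-30.0, -8.0], 31, -166)
('cream', 46, [-22.0, 32.0], 39, 124)
('blue', 40, [44.0, -32.0], 55, -37)
top
('cream', 188, [-53.0, 2.0], 53, 177)
```

```bash
python3 -m pendant '[[[-0.05,0,-0.4],[0,0,0],-1],[[0,0,-0.45],[0,0,0],-1],[[0,0,-0.45],[0,0,0],-1],[[0,0,-0.45],[0,0,0],-1],[[0,0,-0.45],[0,0,0],-1],[[0,0,-0.35],[0,0,0],-1],[[0,0,-0.25],[0,0,0],-1],[[0,0,0],[0,0,0],-1],[[0,0,0],[0,0,0],-1],[[0,0,0],[0,0,0],-1]]'
python3 - <<'E'
from h import *
O=np.array([512.5,-30.4]); q=bot.get_obs()['tool_pos']; p=q[:2]-O; a0=np.degrees(np.arctan2(p[1],p[0])); r0=np.hypot(*p); print(q,r0,a0)
a=a0+np.arange(0,49)*7.5; r=np.maximum(38,r0-(a-a0)/67.5*(r0-38)); X=np.c_[r*np.cos(np.radians(a)),r*np.sin(np.radians(a))]
d=(np.diff(X,axis=0)/30).round(2)
for i in range(0,48,10): print((a[i]).round(),d[i:i+10].tolist())
E
```

```text
time: 11.53
tool_pos: [458.4, -44.5, 136.2]
tcp_rot: [-3.141, 0.001, -2.628]
contact_force: [0.4, 0.1, -0.5]
grip_width: 20.2
finger_force: 30.0
[458.3812376  -44.54341466 136.22793894] 55.93636225386728 -165.35387526262696
-165.0 [[0.14, -0.21], [0.16, -0.18], [0.18, -0.15], [0.19, -0.12], [0.2, -0.09], [0.2, -0.06], [0.2, -0.02], [0.19, 0.0], [0.18, 0.03], [0.17, -0.01]]
-90.0 [[0.17, 0.01], [0.16, 0.03], [0.16, 0.05], [0.15, 0.07], [0.14, 0.09], [0.13, 0.11], [0.11, 0.12], [0.09, 0.14], [0.07, 0.15], [0.05, 0.16]]
-15.0 [[0.03, 0.16], [0.01, 0.17], [-0.01, 0.17], [-0.03, 0.16], [-0.05, 0.16], [-0.07, 0.15], [-0.09, 0.14], [-0.11, 0.13], [-0.12, 0.11], [-0.14, 0.09]]
60.0 [[-0.15, 0.07], [-0.16, 0.05], [-0.16, 0.03], [-0.17, 0.01], [-0.17, -0.01], [-0.16, -0.03], [-0.16, -0.05], [-0.15, -0.07], [-0.14, -0.09], [-0.13, -0.11]]
135.0 [[-0.11, -0.12], [-0.09, -0.14], [-0.07, -0.15], [-0.05, -0.16], [-0.03, -0.16], [-0.01, -0.17], [0.01, -0.17], [0.03, -0.16]]
```

```bash
python3 -m pendant '[[[0.14,-0.21,0],[0,0,0],-1],[[0.16,-0.18,0],[0,0,0],-1],[[0.18,-0.15,0],[0,0,0],-1],[[0.19,-0.12,0],[0,0,0],-1],[[0.2,-0.09,0],[0,0,0],-1],[[0.2,-0.06,0],[0,0,0],-1],[[0.2,-0.02,0],[0,0,0],-1],[[0.19,0,0],[0,0,0],-1],[[0.18,0.03,0],[0,0,0],-1],[[0.17,-0.01,0],[0,0,0],-1]]'
python3 - <<'E'
from beads import *
p=bot.get_obs()['tool_pos'][:2]-O; print(p,np.hypot(*p),np.degrees(np.arctan2(p[1],p[0])))
[print(b) for b in beads('scene')]
E
```

```text
time: 12.37
tool_pos: [512.6, -68.3, 135.6]
tcp_rot: [3.141, -0.0, -2.627]
contact_force: [-0.6, -1.0, -1.4]
grip_width: 20.0
finger_force: 30.0
[  0.14486205 -37.93837865] 37.93865521234278 -89.78122566704333
('cream', 48, [34.0, -15.0], 37, -25)
('cream', 52, [23.0, 29.0], 37, 51)
('cream', 47, [-30.0, -8.0], 31, -166)
('cream', 46, [-22.0, 32.0], 39, 124)
('blue', 40, [45.0, -33.0], 56, -36)
```

```bash
python3 -m pendant '[[[0.17,0.01,0],[0,0,0],-1],[[0.16,0.03,0],[0,0,0],-1],[[0.16,0.05,0],[0,0,0],-1],[[0.15,0.07,0],[0,0,0],-1],[[0.14,0.09,0],[0,0,0],-1],[[0.13,0.11,0],[0,0,0],-1],[[0.11,0.12,0],[0,0,0],-1],[[0.09,0.14,0],[0,0,0],-1],[[0.07,0.15,0],[0,0,0],-1],[[0.05,0.16,0],[0,0,0],-1]]'
python3 - <<'E'
from beads import *
p=bot.get_obs()['tool_pos'][:2]-O; print(p,np.hypot(*p),np.degrees(np.arctan2(p[1],p[0])),bot.get_obs()['moment'])
[print(b) for b in beads('scene')]
E
```

```text
time: 13.25
tool_pos: [549.3, -40.2, 135.7]
tcp_rot: [3.141, -0.0, -2.628]
contact_force: [-0.0, -0.1, -0.2]
grip_width: 19.8
finger_force: 30.0
[36.75235975 -9.8375799 ] 38.04620776743345 -14.985184201577086 [ 5.91189369e-02  3.46670551e-02 -6.85873210e-06]
('cream', 51, [4.0, -20.0], 21, -78)
('cream', 104, [35.0, 30.0], 46, 41)
('cream', 54, [-70.0, 24.0], 74, 161)
('blue', 80, [48.0, 5.0], 49, 6)
```

```bash
python3 -m pendant '[[[0.03,0.16,0],[0,0,0],-1],[[0.01,0.17,0],[0,0,0],-1],[[-0.01,0.17,0],[0,0,0],-1],[[-0.03,0.16,0],[0,0,0],-1],[[-0.05,0.16,0],[0,0,0],-1],[[-0.07,0.15,0],[0,0,0],-1],[[-0.09,0.14,0],[0,0,0],-1],[[-0.11,0.13,0],[0,0,0],-1],[[-0.12,0.11,0],[0,0,0],-1],[[-0.14,0.09,0],[0,0,0],-1]]'
python3 -m pendant '[[[-0.15,0.07,0],[0,0,0],-1],[[-0.16,0.05,0],[0,0,0],-1],[[-0.16,0.03,0],[0,0,0],-1],[[-0.17,0.01,0],[0,0,0],-1],[[-0.17,-0.01,0],[0,0,0],-1],[[-0.16,-0.03,0],[0,0,0],-1],[[-0.16,-0.05,0],[0,0,0],-1],[[-0.15,-0.07,0],[0,0,0],-1],[[-0.14,-0.09,0],[0,0,0],-1],[[-0.13,-0.11,0],[0,0,0],-1]]'
python3 - <<'E'
from beads import *
p=bot.get_obs()['tool_pos'][:2]-O; print(p,np.hypot(*p),np.degrees(np.arctan2(p[1],p[0])),bot.get_obs()['moment'])
for n in('scene','wrist'):[print(b) for b in beads(n)]
E
```

```text
time: 14.13
tool_pos: [531.3, 2.8, 135.8]
tcp_rot: [3.142, 0.0, -2.627]
contact_force: [0.0, -0.0, -0.7]
grip_width: 20.0
finger_force: 30.0
time: 14.97
tool_pos: [484.7, -3.8, 135.7]
tcp_rot: [3.141, -0.0, -2.628]
contact_force: [0.5, -0.5, -0.7]
grip_width: 20.2
finger_force: 30.0
[-27.83115673  26.55620758] 38.46823944436121 136.34288230250138 [0.11107324 0.02081478 0.01508575]
('cream', 53, [4.0, -20.0], 21, -78)
('cream', 50, [32.0, 53.0], 62, 59)
('cream', 87, [-43.0, -9.0], 44, -168)
('cream', 25, [-43.0, 43.0], 61, 135)
('blue', 56, [-34.0, 12.0], 36, 161)
('cream', 401, [1.0, -20.0], 20, -87)
('cream', 28, [-49.0, 38.0], 62, 143)
('cream', 40, [-35.0, -13.0], 37, -160)
('blue', 373, [40.0, -44.0], 59, -48)
('blue', 203, [-40.0, 13.0], 42, 162)
```

```bash
python3 -m pendant '[[[-0.11,-0.12,0],[0,0,0],-1],[[-0.09,-0.14,0],[0,0,0],-1],[[-0.07,-0.15,0],[0,0,0],-1],[[-0.05,-0.16,0],[0,0,0],-1],[[-0.03,-0.16,0],[0,0,0],-1],[[-0.01,-0.17,0],[0,0,0],-1],[[0.01,-0.17,0],[0,0,0],-1],[[0.03,-0.16,0],[0,0,0],-1],[[0.05,-0.16,0],[0,0,0],-1],[[0.07,-0.15,0],[0,0,0],-1]]'
python3 -m pendant '[[[0.09,-0.14,0],[0,0,0],-1],[[0.11,-0.13,0],[0,0,0],-1],[[0.12,-0.11,0],[0,0,0],-1],[[0.14,-0.09,0],[0,0,0],-1],[[0.15,-0.07,0],[0,0,0],-1],[[0.16,-0.05,0],[0,0,0],-1],[[0.16,-0.03,0],[0,0,0],-1],[[0.17,-0.01,0],[0,0,0],-1],[[0.17,0.01,0],[0,0,0],-1],[[0.16,0.03,0],[0,0,0],-1]]'
python3 - <<'E'
from beads import *
p=bot.get_obs()['tool_pos'][:2]-O; print(p,np.hypot(*p),np.degrees(np.arctan2(p[1],p[0])),bot.get_obs()['moment'])
for n in('scene','wrist'):[print(b) for b in beads(n)]
E
```

```text
time: 15.9
tool_pos: [479.3, -50.3, 135.7]
tcp_rot: [3.141, -0.0, -2.628]
contact_force: [-0.2, 0.1, -0.3]
grip_width: 19.8
finger_force: 30.0
time: 16.73
tool_pos: [523.1, -67.7, 135.9]
tcp_rot: [-3.141, 0.001, -2.628]
contact_force: [-0.6, -0.1, -0.8]
grip_width: 19.8
finger_force: 30.0
[ 10.56120177 -37.26794218] 38.73549402498777 -74.1780288204032 [0.04044389 0.00571263 0.00856321]
('cream', 52, [7.0, -22.0], 23, -73)
('cream', 50, [32.0, 53.0], 62, 59)
('cream', 53, [-45.0, 40.0], 60, 139)
('cream', 396, [4.0, -22.0], 22, -80)
('cream', 67, [19.0, -57.0], 60, -72)
('cream', 417, [-46.0, 38.0], 60, 140)
('blue', 95, [35.0, -42.0], 55, -51)
('blue', 379, [-5.0, -55.0], 55, -96)
```

```bash
python3 -m pendant '[[[0.16,0.05,0],[0,0,0],-1],[[0.15,0.07,0],[0,0,0],-1],[[0.14,0.09,0],[0,0,0],-1],[[0.13,0.11,0],[0,0,0],-1],[[0.11,0.12,0],[0,0,0],-1],[[0.09,0.14,0],[0,0,0],-1],[[0.07,0.15,0],[0,0,0],-1],[[0.05,0.16,0],[0,0,0],-1],[[0.03,0.16,0],[0,0,0],-1],[[0.01,0.17,0],[0,0,0],-1]]'
python3 -m pendant '[[[-0.01,0.17,0],[0,0,0],-1],[[-0.03,0.16,0],[0,0,0],-1],[[-0.05,0.16,0],[0,0,0],-1],[[-0.07,0.15,0],[0,0,0],-1],[[-0.09,0.14,0],[0,0,0],-1],[[-0.11,0.13,0],[0,0,0],-1],[[-0.12,0.11,0],[0,0,0],-1],[[-0.14,0.09,0],[0,0,0],-1],[[-0.15,0.07,0],[0,0,0],-1],[[-0.16,0.05,0],[0,0,0],-1]]'
python3 - <<'E'
from beads import *
p=bot.get_obs()['tool_pos'][:2]-O; print(p,np.hypot(*p),np.degrees(np.arctan2(p[1],p[0])),bot.get_obs()['moment'])
for n in('scene','wrist'):[print(b) for b in beads(n)]
E
```

```text
time: 17.67
tool_pos: [550.3, -30.3, 135.7]
tcp_rot: [3.141, -0.0, -2.627]
contact_force: [-0.6, 0.4, -1.0]
grip_width: 19.8
finger_force: 30.0
time: 18.5
tool_pos: [521.8, 6.3, 135.8]
tcp_rot: [3.141, 0.0, -2.628]
contact_force: [1.3, -0.6, -0.7]
grip_width: 19.9
finger_force: 30.0
[ 9.34576049 36.65089527] 37.82368785482948 75.69476785420625 [ 0.02026256 -0.00277196  0.03648949]
('cream', 51, [7.0, -21.0], 22, -71)
('cream', 49, [32.0, 53.0], 62, 59)
('cream', 57, [-50.0, -35.0], 61, -145)
('cream', 432, [3.0, -20.0], 20, -81)
('cream', 469, [18.0, -57.0], 60, -72)
('cream', 529, [-50.0, -33.0], 60, -147)
('blue', 375, [60.0, -4.0], 60, -4)
('blue', 395, [41.0, -44.0], 60, -47)
('blue', 444, [-5.0, -54.0], 54, -95)
```

```bash
python3 -m pendant '[[[-0.16,0.03,0],[0,0,0],-1],[[-0.17,0.01,0],[0,0,0],-1],[[-0.17,-0.01,0],[0,0,0],-1],[[-0.16,-0.03,0],[0,0,0],-1],[[-0.16,-0.05,0],[0,0,0],-1],[[-0.15,-0.07,0],[0,0,0],-1],[[-0.14,-0.09,0],[0,0,0],-1],[[-0.13,-0.11,0],[0,0,0],-1],[[-0.11,-0.12,0],[0,0,0],-1],[[-0.09,-0.14,0],[0,0,0],-1]]'
python3 -m pendant '[[[-0.07,-0.15,0],[0,0,0],-1],[[-0.05,-0.16,0],[0,0,0],-1],[[-0.03,-0.16,0],[0,0,0],-1],[[-0.01,-0.17,0],[0,0,0],-1],[[0.01,-0.17,0],[0,0,0],-1],[[0.03,-0.16,0],[0,0,0],-1],[[0.04,-0.12,0],[0,0,0],-1],[[0,0,0],[0,0,0],-1],[[0,0,0],[0,0,0],-1],[[0,0,0],[0,0,0],-1]]'
python3 - <<'E'
from beads import *
o=bot.get_obs(); p=o['tool_pos'][:2]-O; print(p,np.hypot(*p),np.degrees(np.arctan2(p[1],p[0])),o['moment'])
for n in('scene','wrist'):[print(b) for b in beads(n)]
E
```

```text
time: 19.43
tool_pos: [478.8, -11.8, 135.8]
tcp_rot: [3.142, 0.0, -2.628]
contact_force: [0.1, 0.6, -1.0]
grip_width: 19.9
finger_force: 30.0
time: 20.27
tool_pos: [476.7, -44.0, 135.7]
tcp_rot: [3.141, -0.0, -2.628]
contact_force: [0.0, -0.4, -0.5]
grip_width: 20.0
finger_force: 30.0
[-35.7534301  -13.56728299] 38.241063417352834 -159.21984839223515 [0.05883887 0.00023111 0.02021735]
('cream', 52, [7.0, -21.0], 22, -71)
('cream', 50, [32.0, 53.0], 62, 59)
('cream', 54, [-50.0, -35.0], 61, -145)
('cream', 54, [-45.0, 40.0], 60, 139)
('cream', 160, [-0.0, -23.0], 23, -91)
('cream', 202, [18.0, -57.0], 60, -73)
('cream', 401, [-46.0, 39.0], 61, 140)
('blue', 365, [-6.0, -55.0], 55, -96)
```

```bash
python3 -m pendant '[[[0,0,0.4],[0,0,0],-1],[[0,0,0.8],[0,0,0],-1],[[0,0,1],[0,0,0],-1],[[0,0,1],[0,0,0],-1],[[0,0,1],[0,0,0],-1],[[0,0,0.7],[0,0,0],-1],[[-0.06,0.5,0],[0,0,0],-1],[[-0.11,1,0],[0,0,0],-1],[[-0.11,1,0],[0,0,0],-1],[[-0.11,1,0],[0,0,0],-1]]'
python3 -m pendant '[[[-0.11,1,0],[0,0,0],-1],[[-0.11,1,0],[0,0,0],-1],[[-0.11,1,0],[0,0,0],-1],[[-0.11,1,0],[0,0,0],-1],[[-0.11,0.9,0],[0,0,0],-1],[[-0.11,0.7,0],[0,0,0],-1],[[0,0,0],[0,0,0],-1],[[0,0,0],[0,0,0],-1],[[0,0,0],[0,0,0],-1],[[0,0,0],[0,0,0],-1]]'
python3 - <<'E'
from beads import *
o=bot.get_obs(); print(o['tool_pos'])
w=bot.capture('wrist'); w2=cv2.imread('pics/w2.png'); cv2.imwrite('pics/w6.png',w)
for im in(w2,w):
    s=cv2.cvtColor(im,cv2.COLOR_BGR2HSV); m=(s[...,1]<70)&(s[...,2]<170)
    for y in(182,185,188,192,200,210): x=np.where(m[y,240:280])[0]+240; print(y,(x.min(),x.max(),len(x)) if len(x) else None,end=' ')
    print()
for n in('scene','top'):print(n);[print(b) for b in beads(n)]
E
```

```text
time: 21.2
tool_pos: [464.6, 62.1, 282.9]
tcp_rot: [3.142, 0.0, -2.628]
contact_force: [0.1, 0.5, -1.2]
grip_width: 19.9
finger_force: 30.0
time: 22.03
tool_pos: [445.4, 228.1, 282.7]
tcp_rot: [-3.141, -0.0, -2.628]
contact_force: [-0.4, -0.4, -0.1]
grip_width: 20.0
finger_force: 30.0
[445.40543329 228.06242291 282.72465296]
182 None 185 None 188 (np.int64(255), np.int64(262), 8) 192 (np.int64(255), np.int64(263), 9) 200 (np.int64(254), np.int64(263), 10) 210 (np.int64(254), np.int64(264), 11) 
182 None 185 (np.int64(260), np.int64(261), 2) 188 (np.int64(255), np.int64(263), 9) 192 (np.int64(255), np.int64(264), 10) 200 (np.int64(254), np.int64(264), 11) 210 (np.int64(253), np.int64(264), 12) 
scene
('cream', 51, [7.0, -21.0], 22, -71)
('cream', 48, [32.0, 53.0], 62, 59)
('cream', 52, [-50.0, -35.0], 61, -145)
('cream', 50, [-44.0, 39.0], 59, 138)
top
```

```bash
python3 -m pendant '[[[-0.03,0.5,0],[0,0,0],-1],[[-0.03,0.5,0],[0,0,0],-1],[[-0.02,0.37,0],[0,0,0],-1],[[0,0,-0.5],[0,0,0],-1],[[0,0,-0.7],[0,0,0],-1],[[0,0,-0.7],[0,0,0],-1],[[0,0,-0.2],[0,0,0],-1],[[0,0,0],[0,0,0],-1],[[0,0,0],[0,0,0],-1],[[0,0,0],[0,0,0],-1]]'
```

```text
time: 23.02
tool_pos: [443.6, 270.2, 221.1]
tcp_rot: [-3.141, 0.002, -2.628]
contact_force: [0.9, -0.3, 0.2]
grip_width: 19.8
finger_force: 30.0
```

```bash
python3 -m pendant '[[[-0.02,-0.03,-0.3],[0,0,0],-1],[[0,0,-0.4],[0,0,0],-1],[[0,0,-0.4],[0,0,0],-1],[[0,0,-0.4],[0,0,0],-1],[[0,0,-0.4],[0,0,0],-1],[[0,0,-0.4],[0,0,0],-1],[[0,0,-0.25],[0,0,0],-1],[[0,0,-0.12],[0,0,0],-1],[[0,0,0],[0,0,0],-1],[[0,0,0],[0,0,0],-1]]'
```

```text
time: 23.85
tool_pos: [442.6, 269.3, 140.1]
tcp_rot: [-3.142, 0.001, -2.628]
contact_force: [1.0, -0.1, -1.1]
grip_width: 19.7
finger_force: 30.0
```

```bash
python3 -m pendant '[[[0,0,-0.03],[0,0,0],-1],[[0,0,0],[0,0,0],-1],[[0,0,0],[0,0,0],-0.5],[[0,0,0],[0,0,0],0],[[0,0,0],[0,0,0],0.5],[[0,0,0],[0,0,0],1],[[0,0,0],[0,0,0],1],[[0,0,0],[0,0,0],1],[[0,0,0],[0,0,0],1],[[0,0,0],[0,0,0],1]]'
python3 -m pendant '[[[0,0,0],[0,0,0],1],[[0,0,0],[0,0,0],1],[[0,0,0.3],[0,0,0],1],[[0,0,0.6],[0,0,0],1],[[0,0,1],[0,0,0],1],[[0,0,1],[0,0,0],1],[[0,0,0.6],[0,0,0],1],[[-0.5,0.3,0.3],[0,0,0],1],[[-0.5,0.3,0],[0,0,0],1],[[-0.5,0.3,0],[0,0,0],1]]'
python3 -m pendant '[[[-0.5,0.5,0],[0,0,0],1],[[-0.5,0.5,0],[0,0,0],1],[[-0.5,0.5,0],[0,0,0],1],[[-0.5,0.5,0],[0,0,0],1],[[-0.5,0.5,0],[0,0,0],1],[[0,0.5,0],[0,0,0],1],[[0,0.5,0],[0,0,0],1],[[0,0,0],[0,0,0],1],[[0,0,0],[0,0,0],1],[[0,0,0],[0,0,0],1]]'
python3 - <<'E'
from beads import *
t=bot.capture('top'); t0=cv2.imread('pics/top0.png'); s=bot.capture('scene'); s0=cv2.imread('pics/scene0.png')
for n,a,b in(('top',t,t0),('scene',s,s0)):
    m=(cv2.absdiff(a,b).max(2)>45).astype(np.uint8)
    for k in cv2.findContours(cv2.dilate(m,np.ones((3,3))),0,1)[0]:
        if cv2.contourArea(k)>25: print(n,cv2.boundingRect(k))
b=t[235:252,163:182,2]; y,x=np.where(b>175); print('handle',x.mean()+163 if len(x) else None,y.mean()+235 if len(y) else None,len(x))
for n in('scene','top'):print(n);[print(q) for q in beads(n)]
E
```

```text
time: 24.68
tool_pos: [442.3, 269.1, 138.7]
tcp_rot: [3.142, -0.0, -2.628]
contact_force: [-0.3, 0.1, -0.2]
grip_width: 64.9
finger_force: 0.0
time: 25.52
tool_pos: [397.1, 296.4, 254.3]
tcp_rot: [3.142, 0.002, -2.628]
contact_force: [-0.1, 0.5, 0.4]
grip_width: 91.6
finger_force: 0.0
time: 26.35
tool_pos: [322.2, 400.6, 252.9]
tcp_rot: [-3.141, -0.0, -2.628]
contact_force: [0.1, 0.3, 0.2]
grip_width: 92.0
finger_force: 0.0
top (2, 266, 145, 118)
top (164, 241, 6, 10)
top (172, 240, 7, 10)
top (291, 234, 10, 10)
top (282, 227, 9, 11)
top (265, 224, 11, 17)
top (259, 204, 19, 13)
top (309, 199, 11, 10)
top (280, 194, 28, 34)
top (321, 188, 21, 15)
scene (140, 229, 20, 25)
scene (159, 215, 11, 13)
scene (169, 200, 40, 25)
scene (202, 193, 24, 16)
scene (178, 186, 12, 13)
scene (163, 185, 14, 14)
scene (192, 173, 15, 21)
scene (100, 30, 13, 13)
scene (288, 15, 12, 12)
scene (307, 0, 10, 6)
scene (274, 0, 15, 7)
scene (122, 0, 8, 7)
scene (97, 0, 11, 5)
scene (76, 0, 31, 22)
scene (54, 0, 30, 43)
handle 169.9090909090909 244.98181818181817 55
scene
('cream', 50, [7.0, -21.0], 22, -71)
('cream', 48, [32.0, 53.0], 62, 59)
('cream', 51, [-50.0, -35.0], 61, -145)
('cream', 50, [-44.0, 39.0], 59, 138)
top
```

```bash
python3 -c "
from plant import bot
print(bot.close_job())"
```

```text
the job is handed in; nothing more can be done
None
```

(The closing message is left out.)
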